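# Dock and lock the nanospray source

### The arm

A 7-joint arm with a two-finger parallel gripper is mounted at the origin on the work surface. World frame = base frame: x ahead of the robot, y to its left, z up, the work surface at z = 0. Lengths are in m, angles in rad, forces in N, time in s.
With the tool pointing down it reaches from about 0.4 to 0.925 m from the base axis. Payload 5.6 kg.
Tool frame: the origin (TCP) lies midway between the tips of the shut fingers; the grasp point (between the pads) lies 19 mm behind it (r.tcp_to_grasp is the distance from the TCP to the grasp point, in m); y points along the fingers, x is the direction in which the jaws open and shut, and the axes are right-handed (so a half turn about y gives the same grasp; the last joint's range is limited). The gripper opens to 85 mm and grips with 20 to 120 N. Pads are 22 mm wide; open, the fingers measure 114 mm over their backs; the gripper's body (76 mm by 85 mm) begins 54 mm behind the grasp point. The pads swing forward as they close: fully open they stand 13 mm farther back than shut.
Start: joints at [1.255, 0.468, -0.012, 1.603, 0.006, 1.071, -0.056], TCP at [0.175, -0.626, 0.231] pointing down, gripper open.
Joint ranges: [-2.53, 2.53], [-0.31, 2.02], [-1.57, 1.55], [0.28, 2.44], [-1.29, 4.43], [0.15, 1.84], [-2.92, 2.92]. Speed limits (rad/s): [2.57, 2.57, 3.14, 3.14, 3.14, 3.14, 3.14].

### API

Orientations are given as a 3x3 rotation matrix whose columns are the frame's x, y, z axes.
In Python, from rig import r, inverse_kinematics, imaging, order gives the robot as it stands. Calls block until the motion is done:
- r.move_to(position, orientation): joint-space move of the TCP to a pose.
- r.move_straight(position, ori=None, feed=0.15, force_limit=None): straight line of the TCP; ori=None keeps the orientation; feed is the mean speed in m/s. With force_limit (N) it stops when the force on the tool has changed by that much, and returns True; else False.
- r.move_joints(angles): joint-space move.
- r.gripper_open() and r.close_gripper(newtons=None): open the fingers fully, or close them until they stop; newtons is the grip in N (None keeps the last).
- r.pause(seconds).
- inverse_kinematics(position, orientation): joint angles nearest the present ones, or None.
- r.sense(): the state.
- imaging.snapshot(name): name is "side" or "top"; returns the picture (480x640x3 uint8, red, green, blue); there is no depth.
- imaging.calibration(name): a dict with "mtx" (3x3 intrinsics, pixels), "rvec" (rotation vector, rad) and "tvec" (3), from world to camera coordinates, as OpenCV has them. Camera axes: x right, y down, z forward; pixel columns grow to the right and rows downward; lengths in m; the calibration is good to about 2 mm. A picture is of the moment at which its call begins. calibration takes no time and is no camera call.
A pose or a line that the arm cannot do raises r.IKError and nothing moves.
- order.job_done(): hands the job in, once; it reports no verdict.
The state is a dict: "t": time; "qpos": joint angles; "qd": joint speeds; "joint_efforts": joint torques, N m; "eef_pos": TCP position; "tool_rot": TCP orientation; "ft_force": force on the tool from outside, world axes, zero at the start; "moment": the same for the moment, N m; "finger_gap": finger opening in m.
Only numpy, scipy, OpenCV 4.12 (cv2) and the standard library are available. Lean on these libraries where they do the work, as an engineer would, in place of code of your own. Each camera call takes 0.05 s, during which the arm holds its last target. There are 200 camera calls.

### The job

The nanospray source in front of the small ion spectrometer is drawn back. Push its black locking knob along the straight slot of the gate plate until the source carriage is fully forward at the inlet, then push the knob sideways, round the corner, right to the end of the short cross slot, so that the source is locked. Only push the knob with the fingers, never grip it; do not touch the glass emitter or its holder, and leave the things round about as they stand.

Things in the scene. Friction and masses are not known exactly. Their poses are not given: they have to be found in the camera images.
- spectrometer: cream cabinet (260 x 258 mm, 176 mm high) with its source dock, one fixed unit; place and yaw differ each time. Origin at table level under the slot's corner; +y runs along the straight slot to the cabinet (face at y = 172 mm), +x along the cross slot, away from the robot, z up. Bed plate of the dock 12 mm thick, x -80 to 118, y -150 to 172 mm
- slot_corner (a point): corner of the L-shaped slot, on its centre lines, at the top of the horizontal aluminium gate plate, 70 mm above the table; axes as spectrometer. The plate spans x -35 to 55, y -125 to 55 mm from here. Slot 15 mm wide; straight leg from the corner to slot_start (-y), cross leg from the corner to slot_end (+x)
- slot_start (a point): centre of the pin when fully drawn back, at the rear end of the straight leg, top of the gate plate; 75 mm (-y) from slot_corner
- slot_end (a point): centre of the pin when locked, at the closed end of the cross leg, top of the gate plate; 33.5 mm (+x) from slot_corner
- knob: upright black cylindrical knob, 24 mm diameter, 44 mm tall, on a 12 mm steel pin that stands up through the slot; origin at the middle of the knob, 100 mm above the table (knob from 78 to 122 mm). In the frame of spectrometer it stands at x = lock value, y = carriage value - 75 mm. It cannot be lifted and stays where it is left
- carriage (a joint): travel of the source carriage, and of the knob with it, along the slot's straight leg towards the cabinet (m): 0 drawn back, 0.0765 against the front end of the slot; starts between 0 and 0.03. The pin can enter the cross leg only from about 0.0735 on. Sliding friction about 2.5 N
- lock (a joint): travel of the knob across the carriage along the cross leg, +x of spectrometer (m): 0 unlocked, 0.0335 at the end of the cross leg, locked. Starts at 0; has 1.5 mm of play in the straight leg. Sliding friction about 2 N
- emitter: glass nano-emitter with its steel holder, a rod 138 mm long, up to 14 mm thick, along +y at x = 85 mm of spectrometer, 110 mm above the table. It is clamped on the carriage's black three-axis stage, which stands beside the gate plate at x 64 to 129 mm, up to 124 mm high. Origin at table level under the knob's axis when unlocked
- vial_a: glass autosampler vial with grey cap, 12 mm wide, 32 mm tall, standing on the dock's bed plate in front of the gate plate; origin at the centre of its underside
- vial_b: a second vial like vial_a, nearer the cabinet
- solvent: amber solvent bottle, 56 mm wide, 105 mm tall, on the table beyond the rear (-y) end of the dock; origin at the centre of its underside
- wrench: steel wrench, 130 mm long, lying on the table on the robot's side of the dock; origin under its middle
- beaker: glass beaker, 68 mm wide, 85 mm tall, beyond the rear (-y) end of the dock, on its far side; origin at the centre of its underside
- jar: small clear jar with a white cap, 44 mm wide, 45 mm tall, on the far side of the dock, by the cabinet; origin at the centre of its underside
- tip_box: pipette-tip box, 84 x 122 x 62 mm, on the table beyond the rear (-y) end of the dock, on the robot's side; origin at the centre of its underside
- pipette: white hand pipette lying on the far side of the dock, 230 mm long, 31 mm high at most; origin under its middle

How it is judged:
On the way:
1. the carriage is fully forward (value of joint carriage above 0.0725 m), for 0.1 s.
At the end, for the whole second after the job is handed in: The carriage is within 4 mm of its front stop (value above 0.0725) and the knob within 4.5 mm of the end of the cross slot (lock above 0.029), at rest; every bystander is within 20 mm of its first place and tilted less than 0.3 rad (value of joint carriage above 0.0725 m and value of joint lock above 0.029 m and velocity of joint carriage between -0.005 and 0.005 m/s and velocity of joint lock between -0.005 and 0.005 m/s and distance of each of vial_a, vial_b, solvent, wrench, beaker, jar, tip_box, pipette from where it was at the start of the episode below 0.02 m and angle between each of vial_a, vial_b, solvent, wrench, beaker, jar, tip_box, pipette's own z axis and vertical below 0.3 rad); the robot touches nothing.
It fails at once if the knob is gripped: fingers touch it while it stands between them (grasp point within 8 mm of the knob's axis and less than 35 mm above its middle) (contact force between the fingers and knob above 0.3 N and horizontal distance between the grasp point and knob below 0.008 m and z of the grasp point in the frame of knob below 0.035 m).
It fails at once if the glass emitter or its holder is touched (contact force between anything else and emitter above 0.3 N).
It fails at once if a bystander is lifted, carried, pushed away (more than 20 mm) or tipped over (distance of any of vial_a, vial_b, solvent, wrench, beaker, jar, tip_box, pipette from where it was at the start of the episode above 0.02 m or angle between any of vial_a, vial_b, solvent, beaker, jar's own z axis and vertical above 0.5 rad).
It also fails if it takes over 42 s, if anything falls off the work surface, if the arm or the gripper's body presses on something with over 40 N, if the wrist force passes 120 N, or if a joint passes its speed limit or range.

## Working session

There is one attempt and no reset: what is moved stays moved. The work goes in short steps, each a Python script; the robot and the scene stay as the last script left them, time stands still between calls to the robot, and variables do not carry over. Pictures are saved under pics/ and viewed, about 8 in all and at most 12, crops included, and the job is handed in when it is done.

```bash
mkdir -p pics
python3 - <<'E'
from rig import r, imaging
import cv2
for n in("top","side"):
    im=imaging.snapshot(n); cv2.imwrite(f"pics/{n}0.png",im[:,:,::-1])
    c=imaging.calibration(n); R=cv2.Rodrigues(c["rvec"])[0]
    print(n,c["mtx"].tolist(),(-R.T@c["tvec"].reshape(3)).round(3),R.round(3).tolist())
print(r.sense())
E
```

```text
top [[517.9486881520264, 0.0, 314.281395573125], [0.0, 517.9486881520264, 235.49893126898013], [0.0, 0.0, 1.0]] [ 0.362 -0.098  1.012] [[0.019, -1.0, -0.004], [-0.976, -0.018, -0.216], [0.215, 0.008, -0.976]]
side [[545.4767301359116, 0.0, 315.0869078202222], [0.0, 545.4767301359116, 235.98124021873502], [0.0, 0.0, 1.0]] [ 0.434 -0.647  0.776] [[0.979, -0.205, -0.004], [-0.159, -0.746, -0.647], [0.13, 0.634, -0.762]]
{'t': 0.1, 'qpos': array([ 1.25501205,  0.46831464, -0.01158999,  1.60352957,  0.0060136 ,
        1.07142947, -0.05628472]), 'qd': array([-7.15327073e-04, -1.52349435e-03,  6.22149892e-05, -3.09196699e-03,
       -1.93267784e-04, -9.38652443e-04,  2.42107185e-04]), 'joint_efforts': array([ 8.21438352e-04, -5.33520949e+01,  2.14398291e-02, -2.51967216e+01,
        1.14888162e-02,  4.33897032e-03,  6.86047861e-05]), 'eef_pos': array([ 0.17490628, -0.62549512,  0.23041784]), 'tool_rot': array([[ 2.69361224e-01, -5.72754105e-04,  9.63039045e-01],
       [-9.63037817e-01,  1.54424484e-03,  2.69361799e-01],
       [-1.64144615e-03, -9.99998644e-01, -1.35624183e-04]]), 'ft_force': array([-0.27682653,  0.1880991 , -0.73269545]), 'moment': array([-0.00384761, -0.00072096, -0.00595164]), 'finger_gap': 0.08551543116640045}
```

View pics/top0.png

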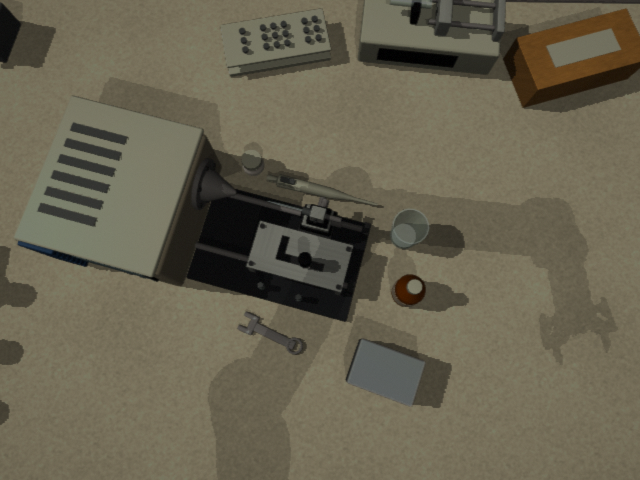

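View pics/side0.png

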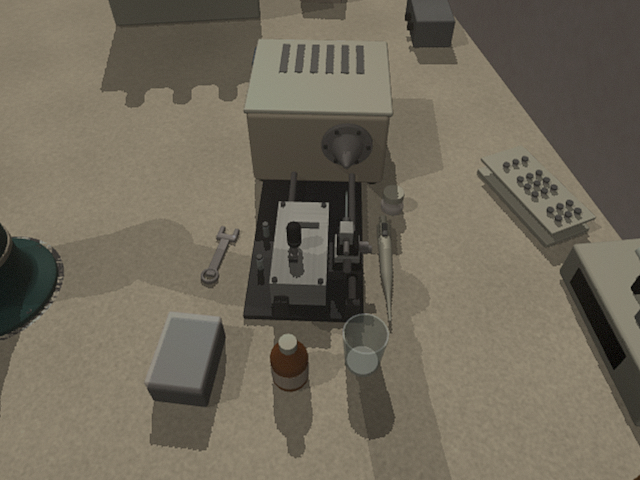

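Top view: the gate plate spans about (247–355, 222–290), the knob is at about (305, 260), and the cross slot turns up at about (283, 240). The cabinet is on the left (+y). Side view: knob at about (294, 235), plate (270–330, 200–300). Next I segment the plate and knob in both views.

```bash
cat > h.py <<'E'
import numpy as np, cv2
from rig import r, imaging, inverse_kinematics, order
def ray(n,px,z):
    c=imaging.calibration(n); R=cv2.Rodrigues(c["rvec"])[0]; o=-R.T@c["tvec"].reshape(3)
    u=cv2.undistortPoints(np.float64(px).reshape(-1,1,2),c["mtx"],None).reshape(-1,2)
    d=np.c_[u,np.ones(len(u))]@R
    return (o+d*((z-o[2])/d[:,2])[:,None])[:,:2]
def proj(n,P):
    c=imaging.calibration(n); return cv2.projectPoints(np.float64(P).reshape(-1,1,3),c["rvec"],c["tvec"],c["mtx"],None)[0].reshape(-1,2)
E
python3 - <<'E'
from h import *
for n,(x0,y0,x1,y1),sd in(("top",(235,210,370,305),(270,262)),("side",(262,192,336,308),(315,250))):
    im=cv2.imread(f"pics/{n}0.png"); g=cv2.cvtColor(im,cv2.COLOR_BGR2GRAY)
    m=np.zeros_like(g); m[y0:y1,x0:x1]=(g[y0:y1,x0:x1]>95)*255
    cnt=max(cv2.findContours(m,cv2.RETR_EXTERNAL,cv2.CHAIN_APPROX_NONE)[0],key=cv2.contourArea)
    w=ray(n,cnt.reshape(-1,2),.07); rect=cv2.minAreaRect((w*1000).astype(np.float32))
    print(n,rect,cv2.boxPoints(rect).round(1).tolist())
    v=im[y0:y1,x0:x1].copy(); v=cv2.resize(v,None,fx=5,fy=5,interpolation=cv2.INTER_CUBIC)
    px=(proj(n,np.c_[cv2.boxPoints(rect)/1000,np.full(4,.07)])-[x0,y0]+.5)*5
    cv2.polylines(v,[px.astype(int)],True,(0,0,255),1)
    cv2.imwrite(f"pics/{n}1.png",v)
E
python3 -c "
import cv2,numpy as np
a=cv2.imread('pics/top1.png');b=cv2.imread('pics/side1.png')
print(a.shape,b.shape)
h=max(a.shape[0],b.shape[0]);o=np.zeros((h,a.shape[1]+b.shape[1],3),np.uint8);o[:a.shape[0],:a.shape[1]]=a;o[:b.shape[0],a.shape[1]:]=b
cv2.imwrite('pics/both1.png',cv2.resize(o,None,fx=.76,fy=.76))"
```

```text
top ((538.90625, -34.00653076171875), (118.04142761230469, 88.42030334472656), 75.66189575195312) [[481.5, -80.19999694824219], [567.0999755859375, -102.0999984741211], [596.4000244140625, 12.199999809265137], [510.70001220703125, 34.099998474121094]]
side ((528.0494384765625, -63.87500762939453), (180.4352264404297, 90.4358901977539), 75.6671142578125) [[461.8999938964844, -140.10000610351562], [549.5, -162.5], [594.2000122070312, 12.300000190734863], [506.6000061035156, 34.70000076293945]]
(475, 675, 3) (580, 370, 3)
```

View pics/both1.png

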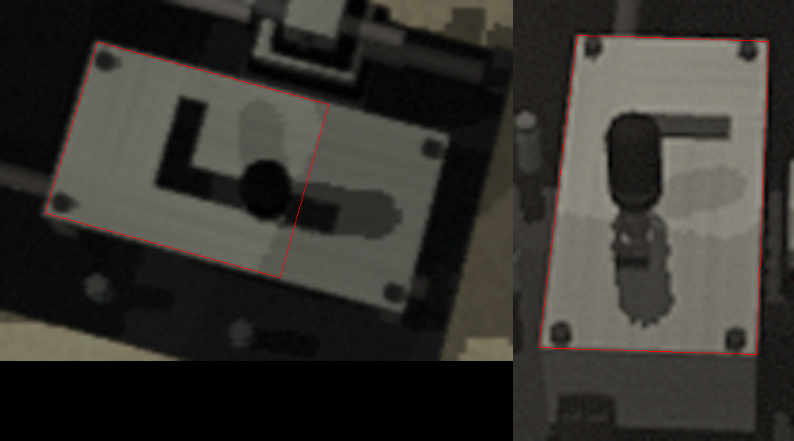

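The side view gives a 180.4 x 90.4 mm plate rectangle at yaw 75.67°. The top view's front corners agree to within about 3 mm, and the top view's rectangle is cut short by a shadow. Knob top is at about (305, 260) in top and (294, 226) in side. I set the frame from these and move to a point behind the knob with the fingers shut.

```bash
cat >> h.py <<'E'
ex=np.array([.9688,-.2477,0]); ey=np.array([.2477,.9688,0]); C=np.array([.5285,-.0275,0])
R=np.c_[ex,[0,0,-1],ey]
W=lambda x,y,z: C+ex*x+ey*y+np.array([0,0,z])
L=lambda p: np.array([(p-C)@ex,(p-C)@ey,p[2]])
def st():
    s=r.sense(); print("t",round(s["t"],2),"tcp",L(s["eef_pos"]).round(4),"F",s["ft_force"].round(1),"gap",round(s["finger_gap"],4))
E
python3 - <<'E'
from h import *
for n,p in(("top",(305,259.7)),("side",(294.1,226.2))):
    q=ray(n,[p],.12)[0]; print(n,L(np.r_[q,.12]).round(4))
for Q in (R,R@np.diag([-1,1,-1])):
    for p in (W(0,-.11,.28),W(0,-.11,.09),W(-.05,0,.09)): 
        q=inverse_kinematics(p,Q); print(None if q is None else q.round(2))
E
```

```text
top [-0.0013 -0.049   0.12  ]
side [ 0.0004 -0.0484  0.12  ]
[ 0.67  0.25 -0.55  1.84  0.15  1.09 -0.19]
[ 0.6   0.51 -0.49  2.    0.36  0.72 -0.37]
[ 0.44  0.48 -0.58  2.09  0.4   0.69 -0.65]
[-0.85  0.45  1.38  1.92 -0.48  1.17 -2.69]
[-0.72  0.94  1.34  2.08 -1.08  1.11 -2.23]
[ 0.93  0.92 -1.33  2.06  1.05  1.1   1.97]
```

Run:
```python
from h import *
r.close_gripper(60); st()
r.move_to(W(0,-.092,.28),R); st()
r.move_straight(W(0,-.092,.093),feed=.12); st()
cv2.imwrite("pics/side2.png",imaging.snapshot("side")[120:360,200:440,::-1].repeat(2,0).repeat(2,1))
```

```text
t 0.87 tcp [-0.1942 -0.6674  0.2313] F [-0.1 -0.5  0.1] gap -0.0001
t 3.05 tcp [ 2.000e-04 -9.340e-02  2.797e-01] F [ 0.1 -0.8  0.6] gap 0.0001
t 4.76 tcp [ 0.0005 -0.092   0.0936] F [ 0.1 -0.1  0.1] gap -0.0001
```

View pics/side2.png

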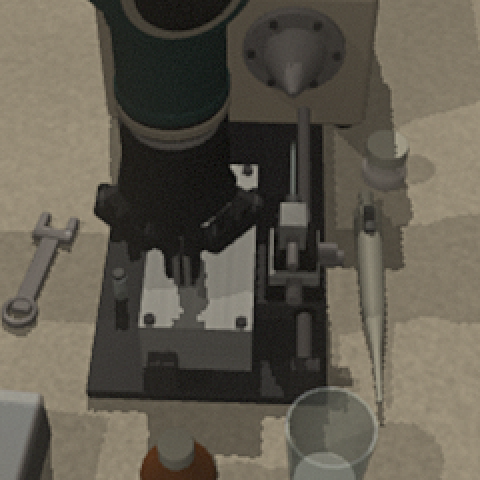

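The shut fingers stand on the plate behind the knob at crop (185, 265), clear of the stage at (295, 240) and of vial_a. Now the straight push.

Run:
```python
from h import *
for y in (-.06,-.04): print(r.move_straight(W(0,y,.093),feed=.04,force_limit=20)); st()
print(r.move_straight(W(0,-.010,.093),feed=.025,force_limit=12)); st()
```

```text
False
t 5.76 tcp [-0.0001 -0.0596  0.093 ] F [ 0.3  0.1 -0.8] gap 0.0003
False
t 6.41 tcp [ 0.    -0.039  0.093] F [ 0.4 -0.5 -0.2] gap -0.0002
True
t 7.22 tcp [-0.0002 -0.0212  0.0927] F [ 0.  -0.5  1.2] gap 0.0001
```

Stopped on force at y = -21.2 mm, as predicted (-21.5) for the knob at its front stop. Back off, lift, turn the tool 90° and look from above.

Run:
```python
from h import *
r.move_straight(W(0,-.045,.093),feed=.1)
r.move_straight(W(0,-.045,.2),feed=.2)
c=[(Q,inverse_kinematics(W(-.05,.001,.2),Q)) for Q in (np.c_[ey,[0,0,-1],-ex],np.c_[-ey,[0,0,-1],ex])]
q0=r.sense()["qpos"]
for Q,q in c: print(None if q is None else q.round(2))
Q=min((a for a in c if a[1] is not None),key=lambda a:abs(a[1]-q0).max())[0]; np.save("Q.npy",Q)
r.move_to(W(-.05,.001,.2),Q); st()
r.move_straight(W(-.05,.001,.093),feed=.12); st()
a=[imaging.snapshot(n)[s] for n,s in(("top",np.s_[190:330,210:380]),("side",np.s_[180:320,240:380]))]
cv2.imwrite("pics/both3.png",cv2.resize(np.hstack(a)[:,:,::-1],None,fx=2.5,fy=2.5))
```

```text
[ 0.72  0.37 -0.91  1.99  0.36  0.94  0.95]
[ 0.22  0.24 -0.3   2.02  0.09  0.89 -1.95]
t 9.5 tcp [-0.0502  0.0008  0.1994] F [ 0.2 -0.8  0.9] gap 0.0001
t 10.54 tcp [-0.0495  0.0013  0.0936] F [ 0.6 -0.3  0.5] gap 0.0001
```

View pics/both3.png

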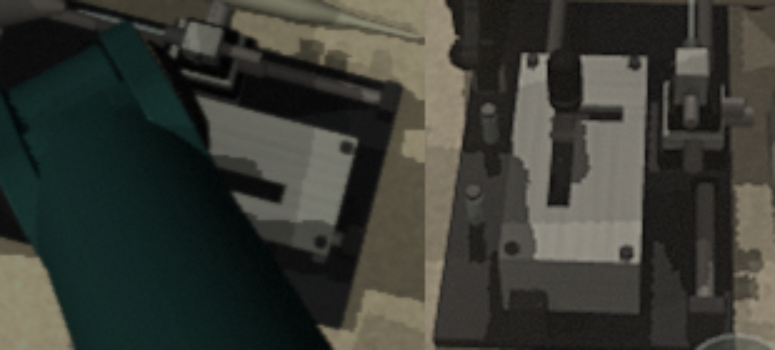

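In the side crop the knob stands at the corner (565, 78), in line with the cross slot at (600, 112). The fingers are on its robot side at about (490, 60), and both vials are upright. Now the cross push.

Run:
```python
from h import *
print(r.move_straight(W(-.02,.001,.093),feed=.05,force_limit=15)); st()
print(r.move_straight(W(.018,.001,.093),feed=.03,force_limit=12)); st()
```

```text
False
t 11.39 tcp [-0.0201  0.0011  0.0929] F [ 0.5  1.1 -0.2] gap -0.0002
True
t 12.41 tcp [0.0113 0.001  0.0923] F [-0.4 -0.2  0.2] gap 0.0001
```

Run:
```python
from h import *
r.move_straight(W(-.04,.001,.093),feed=.1)
r.move_straight(W(-.04,.001,.25),feed=.2)
r.move_to(W(-.15,-.30,.33),np.load("Q.npy")); st()
a=[imaging.snapshot(n) for n in("top","side")]
for n,i in zip(("top","side"),a): cv2.imwrite(f"pics/{n}4.png",i[:,:,::-1])
cv2.imwrite("pics/both4.png",cv2.resize(np.hstack([a[0][80:420,190:460],a[1][130:470,170:440]])[:,:,::-1],None,fx=1.45,fy=1.45))
```

```text
t 15.24 tcp [-0.1496 -0.2991  0.3296] F [ 0.4 -0.   0.1] gap -0.0001
```

View pics/both4.png

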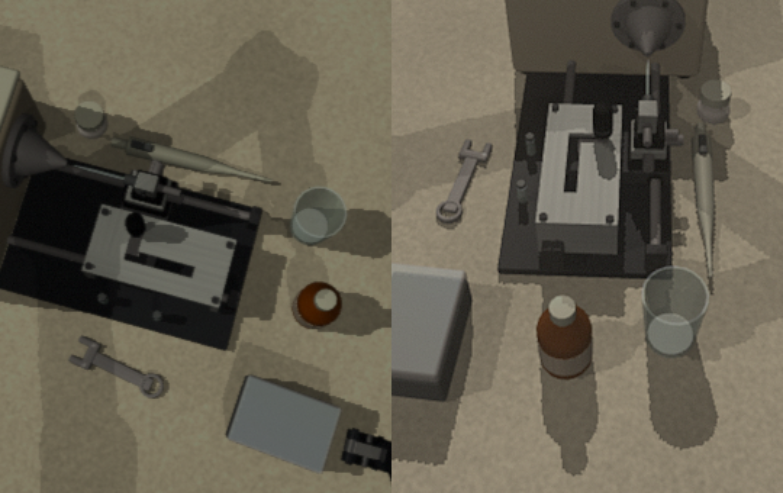

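The knob is now at the far end of the cross slot, at (135, 224) in the top crop and (602, 120) in the side crop. All the bystanders stand as before. One numeric check, then I hand in.

Run:
```python
from h import *
# knob dark blob -> centre; compare with projection of expected locked knob
for n in("top","side"):
    g=cv2.imread(f"pics/{n}4.png",0); e=proj(n,[W(.0335,.001,.122),W(.0335,.001,.078)])
    c=e.mean(0).astype(int); s=np.s_[c[1]-25:c[1]+25,c[0]-18:c[0]+18]
    k,_,stt,cen=cv2.connectedComponentsWithStats((g[s]<35).astype(np.uint8))
    l=[(int(a[4]),(b+[c[0]-18,c[1]-25]).round(1).tolist()) for a,b in zip(stt[1:],cen[1:]) if a[4]>30]
    print(n,"expected mid",e.mean(0).round(1),l,[L(np.r_[ray(n,[b],.1)[0],.1]).round(4).tolist() for _,b in l])
```

```text
top expected mid [283.7 235.9] [(481, [280.7, 225.7]), (170, [291.3, 215.0]), (90, [287.0, 257.4])] [[0.0503, 0.0116, 0.1], [0.0746, -0.0014, 0.1], [-0.0027, -0.0156, 0.1]]
side expected mid [316.1 212.5] [(948, [317.3, 202.3])] [[0.0346, 0.0253, 0.1]]
```

Run:
```python
from h import *
order.job_done(); st()
```

```text
the job is handed in; nothing more can be done
the job is handed in; nothing more can be done
```

I pushed the knob with shut fingers along the straight slot to the front stop, then sideways to the end of the cross slot. I then drew the arm well clear and handed the job in at about 15 s; no verdict came back.

- **Straight push:** it stopped on force with the tool at y = -21.2 mm. I expected about -21.5 mm with the carriage fully forward.
- **Cross push:** it stopped on force with the tool at x = 11.3 mm. I expected about 10.5 mm with the knob at the end of the slot.
- **Last pictures:** read by eye, the knob lies within about 1.5 px (roughly 2–3 mm) of its computed locked position in both views. All the bystanders look unmoved and upright; I did not measure them, and the last picture cut off part of the tip box.
- **Failed check:** my automatic dark-blob check of the knob gave no usable result, because the blob merged with the dark dock behind it. The locked position therefore rests on the force stops and the reading by eye.

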